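# Turn the reagent row round into the carrying rack

### The arm

A 7-joint arm with a two-finger parallel gripper is mounted at the origin on the work surface. World frame = base frame: x ahead of the robot, y to its left, z up, the work surface at z = 0. Lengths are in m, angles in rad, forces in N, time in s.
With the tool pointing down it reaches from about 0.425 to 0.925 m from the base axis. Payload 6.8 kg.
Tool frame: the origin (TCP) lies on the mounting face of the last link; the fingertips stand 173 mm ahead of it and the grasp point (between the pads) lies 155 mm ahead of it; z points along the fingers, y is the line along which they close (so a half turn about z gives the same grasp; the last joint's range is limited). The gripper opens to 85 mm and grips with 20 to 120 N. Pads are 22 mm wide; open, the fingers measure 114 mm over their backs; the gripper's body (76 mm by 85 mm) begins 54 mm behind the grasp point. The pads swing forward as they close: fully open they stand 13 mm farther back than shut.
Start: joints at [-1.435, 0.477, 0.022, 1.555, -0.011, 1.109, -0.083], TCP at [0.163, 0.655, 0.405] pointing down, gripper open.
Joint ranges: [-2.96, 2.96], [-0.34, 2.1], [-1.41, 1.46], [0.24, 2.44], [-1.37, 4.51], [0.17, 1.92], [-2.96, 2.96]. Speed limits (rad/s): [2.39, 2.39, 3.14, 3.14, 3.14, 3.14, 3.14].

### API

Orientations are given as a unit quaternion [w, x, y, z].
In Python, from station import bot gives the robot as it stands. The module is installed in compiled form; this text tells all that it offers.
- The arm moves only by the shell command python3 -m pendant 'ROWS' [FORCE]. ROWS is JSON, a list of rows, each a list of 5 numbers: the finger opening in m, from 0 to 0.0854, then the shift along the tool's x, y, z in m, then the turn about the tool's z in degrees. In form: [[jaw, x, y, z, yaw], ...]. A call has 1 to 12 rows; each row shifts and turns the commanded pose from where the row before left it, along the tool's axes as they then stand; what a row does not reach is not made up. A row lasts 1/12 s, in which the tool goes at most 41.7 mm and 7.16 degrees, less where a joint would pass 70% of its speed; a pose out of reach is approached as far as the arm can. A call with a gripper value outside its range is refused whole. The fingers move at their own pace and stop on an object; FORCE is the grip in N (left out, the last holds). Time passes only in rows, so rows that do not move let the fingers close. It gives the time, the measured TCP pose, the force, the opening and the grip force at its end, in the units of the state.
- bot.get_obs(): the state, without advancing time (a new reading comes with each control period).
- bot.read_camera(name): name is "side" or "top"; returns (picture, depth): 384x512x3 uint8, blue, green, red; 384x512 float32, m along the optical axis (not along the pixel's ray), 0 where there is no reading.
- bot.camera_model(name): a dict with "intrinsics" (3x3 intrinsics, pixels), "R" (3x3) and "t" (3): a world point X has camera coordinates R X + t. Camera axes: x right, y down, z forward; pixel columns grow to the right and rows downward; lengths in m; the calibration is good to about 2 mm. A picture is of the moment at which its call begins. camera_model takes no time and is no camera call.
- bot.hand_in(): hands the job in; it is judged then, once.
Trained networks look in the newest picture that a camera, given by its name, has taken for a name from the list of things; names that differ only in an ending like _2 or _b are one class to them, and where a whole thing is asked for, a point or a joint stands for the part that bears it (a point fixed in the world has none). Each returns a list of dicts, best first, with "score" (0 to 1); they miss things now and then, are a little off and sometimes report something else, mostly with a low value. They report only what shows in the picture. A call takes as long as a camera call. They do not tell look-alikes from the thing itself.
- bot.boxes_of(name, camera): "at" ([column, row] in pixels, amid what is visible of it).
- bot.trace(name, camera): "mask" (384x512 bool, what is visible of it) and "at" ([column, row] in pixels, amid what is visible of it).
- bot.pinpoint(name, camera): "at" ([column, row] in pixels: a listed point, or the origin of a listed thing).
The state is a dict: "t": time; "q": joint angles; "joint_vel": joint speeds; "joint_torque": joint torques, N m; "eef_pos": TCP position; "tool_rot": TCP orientation; "contact_force": force on the tool from outside, world axes, zero at the start; "torque": the same for the moment, N m; "gripper_width": opening from 0.0 (shut) to 1.0 (fully open); "grasp_force": force on a finger pad.
Only numpy, scipy, OpenCV 4.12 (cv2) and the standard library are available. Lean on these libraries where they do the work, as an engineer would, in place of code of your own. Each camera call takes 0.05 s, during which the arm holds its last target. There are 200 camera calls.

### The job

Move the four capped reagent vessels from the seats on the grey bench block into the white carrying rack, one to each compartment, in reverse order: the vessel at the robot's left end of the block goes to the right end of the rack, and so on through the row. Keep the vessels upright and set each down gently, standing flat on its compartment floor, instead of dropping it.

Things in the scene. Friction and masses are not known exactly. Their poses are not given: they have to be found in the camera images.
- tall: tall slim round bottle, 95 mm high: body 32 diameter, cap 34 diameter from 71 to 95 above the base; 110 g (masses vary by a third). White plastic with a blue screw cap, loose, standing upright in seat_tall at the start. Origin at the centre of its underside, z up along its axis. Lift it by the cap, from above.
- jar: squat round jar, 56 mm high: body 42 diameter, cap 44 diameter from 36 to 56 above the base; 100 g (masses vary by a third). White plastic with a blue screw cap, loose, standing upright in seat_jar at the start. Origin at the centre of its underside, z up along its axis. Lift it by the cap, from above.
- square: square bottle, 75 mm high: body 40 x 40, 42 high, then a neck of 24 diameter, cap 28 diameter from 53 to 75 above the base; 120 g (masses vary by a third). White plastic with a blue screw cap, loose, standing upright in seat_square at the start. Origin at the centre of its underside, z up along its axis. Lift it by the cap, from above.
- flask: conical flask, 90 mm high: base 50 diameter, tapering to a neck of 22 diameter at 56 above the base, cap 26 diameter from 70 to 90 above the base; 130 g (masses vary by a third). White plastic with a blue screw cap, loose, standing upright in seat_flask at the start. Origin at the centre of its underside, z up along its axis. Lift it by the cap, from above.
- seat_tall: fixed square aluminium seat, 68 x 68 x 20 mm, on top of the bench block, with a round recess of 38 diameter, 12 deep, in which only the vessel 'tall' stands at the start. It stays put and so marks that vessel's place in the row. Origin at the centre of its underside (40 above the bench), recess floor 8 above it, z up, axes parallel to the bench block's.
- seat_jar: fixed square aluminium seat, 68 x 68 x 20 mm, on top of the bench block, with a round recess of 48 diameter, 12 deep, in which only the vessel 'jar' stands at the start. It stays put and so marks that vessel's place in the row. Origin at the centre of its underside (40 above the bench), recess floor 8 above it, z up, axes parallel to the bench block's.
- seat_square: fixed square aluminium seat, 68 x 68 x 20 mm, on top of the bench block, with a square recess of 44 x 44, 12 deep, in which only the vessel 'square' stands at the start. It stays put and so marks that vessel's place in the row. Origin at the centre of its underside (40 above the bench), recess floor 8 above it, z up, axes parallel to the bench block's.
- seat_flask: fixed square aluminium seat, 68 x 68 x 20 mm, on top of the bench block, with a round recess of 54 diameter, 12 deep, in which only the vessel 'flask' stands at the start. It stays put and so marks that vessel's place in the row. Origin at the centre of its underside (40 above the bench), recess floor 8 above it, z up, axes parallel to the bench block's.
- bench_block: first rack: fixed grey block, 100 x 300 x 40 mm high (x, y, z), carrying the four seats in a row along its y axis at y = -108, -36, 36, 108 (which seat is where varies). Origin at the centre of its underside, on the bench; x points away from the robot, y to the robot's left, within 9 degrees. It may be the nearer or the farther rack.
- carry_rack: second rack: fixed white tray, 76 x 292 x 18 mm high (x, y, z), empty at the start; four equal open compartments, 68 x 68 inside, in a row along its y axis, centred at x = 0, y = -108, -36, 36, 108. Walls 4 thick, floor 6 above its underside. Origin at the centre of its underside, on the bench; x points away from the robot, y to the robot's left, within 9 degrees.
Things that resemble listed ones, but are neither listed nor needed, are in the scene too. What is shaped like the tall but black is not meant.

How it is judged:
At the end, for the whole second after the job is handed in: All four vessels stand upright (within 6 degrees), at rest, on the carrying rack's compartment floors (base within 4 mm, centre within 20 mm of the compartment's in x and y), each in the compartment that mirrors its seat: seat at y on the block, compartment at -y on the rack (x of tall in the frame of carry_rack between -0.02 and 0.02 m and z of tall in the frame of carry_rack between 0.002 and 0.01 m and angle between each of tall, jar, square, flask's own z axis and vertical below 0.1 rad and linear speed of each of tall, jar, square, flask below 0.02 m/s and angular speed of each of tall, jar, square, flask below 0.2 rad/s and ((y of seat_tall in the frame of bench_block between -0.138 and -0.078 m and y of tall in the frame of carry_rack between 0.088 and 0.128 m) or (y of seat_tall in the frame of bench_block between -0.066 and -0.006 m and y of tall in the frame of carry_rack between 0.016 and 0.056 m) or (y of seat_tall in the frame of bench_block between 0.006 and 0.066 m and y of tall in the frame of carry_rack between -0.056 and -0.016 m) or (y of seat_tall in the frame of bench_block between 0.078 and 0.138 m and y of tall in the frame of carry_rack between -0.128 and -0.088 m)) and x of jar in the frame of carry_rack between -0.02 and 0.02 m and z of jar in the frame of carry_rack between 0.002 and 0.01 m and ((y of seat_jar in the frame of bench_block between -0.138 and -0.078 m and y of jar in the frame of carry_rack between 0.088 and 0.128 m) or (y of seat_jar in the frame of bench_block between -0.066 and -0.006 m and y of jar in the frame of carry_rack between 0.016 and 0.056 m) or (y of seat_jar in the frame of bench_block between 0.006 and 0.066 m and y of jar in the frame of carry_rack between -0.056 and -0.016 m) or (y of seat_jar in the frame of bench_block between 0.078 and 0.138 m and y of jar in the frame of carry_rack between -0.128 and -0.088 m)) and x of square in the frame of carry_rack between -0.02 and 0.02 m and z of square in the frame of carry_rack between 0.002 and 0.01 m and ((y of seat_square in the frame of bench_block between -0.138 and -0.078 m and y of square in the frame of carry_rack between 0.088 and 0.128 m) or (y of seat_square in the frame of bench_block between -0.066 and -0.006 m and y of square in the frame of carry_rack between 0.016 and 0.056 m) or (y of seat_square in the frame of bench_block between 0.006 and 0.066 m and y of square in the frame of carry_rack between -0.056 and -0.016 m) or (y of seat_square in the frame of bench_block between 0.078 and 0.138 m and y of square in the frame of carry_rack between -0.128 and -0.088 m)) and x of flask in the frame of carry_rack between -0.02 and 0.02 m and z of flask in the frame of carry_rack between 0.002 and 0.01 m and ((y of seat_flask in the frame of bench_block between -0.138 and -0.078 m and y of flask in the frame of carry_rack between 0.088 and 0.128 m) or (y of seat_flask in the frame of bench_block between -0.066 and -0.006 m and y of flask in the frame of carry_rack between 0.016 and 0.056 m) or (y of seat_flask in the frame of bench_block between 0.006 and 0.066 m and y of flask in the frame of carry_rack between -0.056 and -0.016 m) or (y of seat_flask in the frame of bench_block between 0.078 and 0.138 m and y of flask in the frame of carry_rack between -0.128 and -0.088 m))); the robot touches nothing.
It fails at once if a vessel is tipped over (more than 35 degrees) (angle between any of tall, jar, square, flask's own z axis and vertical above 0.61 rad).
It fails at once if a vessel is dropped or thrown (faster than 0.7 m/s while no finger touches it, a fall of about 25 mm) ((linear speed of tall above 0.7 m/s and contact force between the fingers and tall below 0.05 N) or (linear speed of jar above 0.7 m/s and contact force between the fingers and jar below 0.05 N) or (linear speed of square above 0.7 m/s and contact force between the fingers and square below 0.05 N) or (linear speed of flask above 0.7 m/s and contact force between the fingers and flask below 0.05 N)).
It also fails if it takes over 96 s, if anything falls off the work surface, if the arm or the gripper's body presses on something with over 40 N, if the wrist force passes 120 N, or if a joint passes its speed limit or range.

## Working session

There is one attempt and no reset: what is moved stays moved. The work goes in short steps, Python scripts to look and compute and a shell command to move; the robot and the scene stay as the last step left them, time stands still between calls to the robot, and variables do not carry over. Pictures are saved under pics/ and viewed, at most 14 in all, crops included, and the job is handed in when it is done.

```bash
mkdir -p pics
python3 - <<'E'
from station import bot
import cv2,numpy as np
o=bot.get_obs();print({k:np.round(v,3).tolist() for k,v in o.items()})
for c in("side","top"):
    p,d=bot.read_camera(c);cv2.imwrite(f"pics/{c}0.png",p);np.savez(f"{c}0.npz",p=p,d=d)
    m=bot.camera_model(c);print(c,np.round(m["intrinsics"],1).tolist(),np.round(m["R"],3).tolist(),np.round(m["t"],3).tolist(),"pos",np.round(-m["R"].T@m["t"],3))
    for n in("tall","jar","square","flask","seat_tall","bench_block","carry_rack"):
        print(n,[(np.round(r["at"]).tolist(),round(r["score"],2)) for r in bot.pinpoint(n,c)][:4])
E
```

```text
{'t': 0.0, 'q': [-1.435, 0.478, 0.022, 1.556, -0.011, 1.109, -0.083], 'joint_vel': [-0.001, 0.0, -0.001, 0.002, 0.001, -0.0, 0.001], 'joint_torque': [-0.0, -59.646, 1.608, -28.119, 0.013, 0.01, 0.0], 'eef_pos': [0.163, 0.655, 0.404], 'tool_rot': [-0.0, 0.122, 0.993, -0.001], 'contact_force': [0.221, -0.606, -0.18], 'torque': [-0.026, 0.037, 0.001], 'grasp_force': 0.0, 'gripper_width': 1.002}
side [[483.5, 0.0, 255.2], [0.0, 483.5, 192.9], [0.0, 0.0, 1.0]] [[0.673, -0.74, -0.016], [-0.449, -0.391, -0.804], [0.588, 0.548, -0.595]] [-0.441, 0.319, 0.548] pos [ 0.117 -0.502  0.575]
tall [([280.0, 182.0], 0.79), ([245.0, 184.0], 0.65), ([279.0, 229.0], 0.56)]
jar [([169.0, 147.0], 0.89), ([194.0, 163.0], 0.46)]
square [([197.0, 160.0], 0.72)]
flask [([217.0, 171.0], 0.58)]
seat_tall []
bench_block [([206.0, 186.0], 0.72)]
carry_rack [([154.0, 235.0], 0.76)]
top [[369.1, 0.0, 254.7], [0.0, 369.1, 191.0], [0.0, 0.0, 1.0]] [[-0.018, -0.999, -0.04], [-0.986, 0.025, -0.167], [0.168, 0.036, -0.985]] [0.005, 0.615, 0.742] pos [ 0.482 -0.037  0.834]
tall [([243.0, 135.0], 0.94), ([288.0, 186.0], 0.69), ([245.0, 180.0], 0.57)]
jar [([144.0, 184.0], 0.98), ([180.0, 180.0], 0.21)]
square [([180.0, 181.0], 0.66)]
flask [([210.0, 183.0], 0.77)]
seat_tall [([246.0, 180.0], 0.9)]
bench_block [([203.0, 187.0], 0.8), ([245.0, 180.0], 0.28)]
carry_rack [([214.0, 256.0], 0.69)]
```

View pics/top0.png

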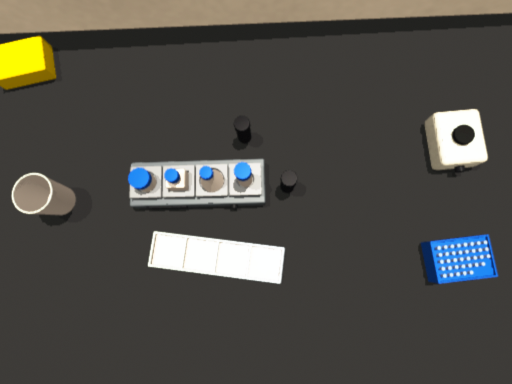

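View pics/side0.png

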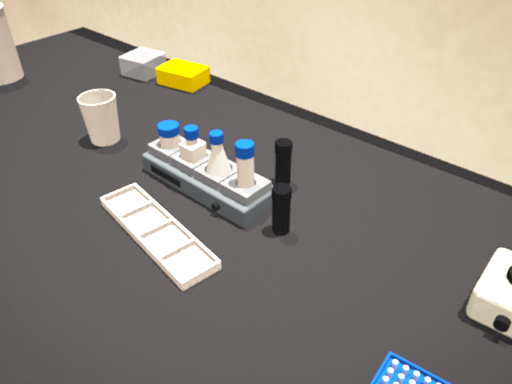

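The top view (x up, y left) shows, from left to right on the block, jar (140,178), square (172,175), flask (206,173) and tall (242,171). The empty rack is nearer the robot at (216,257), and black look-alikes stand at (243,130) and (288,181). The side view agrees. So the rack order from the left is tall, flask, square, jar.

```bash
cat > h.py <<'E'
import cv2,numpy as np
from station import bot
def cloud(c,p,d):
    m=bot.camera_model(c);K=m["intrinsics"];v,u=np.indices(d.shape)
    P=np.stack([(u-K[0,2])/K[0,0]*d,(v-K[1,2])/K[1,1]*d,d],-1)
    return (P-m["t"])@m["R"]   # R^T(P-t)
def caps(c,p,d):
    W=cloud(c,p,d);h=cv2.cvtColor(p,cv2.COLOR_BGR2HSV)
    m=((h[...,0]>95)&(h[...,0]<130)&(h[...,1]>150)&(h[...,2]>80)&(d>0)&(W[...,0]>.3)&(W[...,0]<.75)&(W[...,1]>-.25)).astype(np.uint8)
    n,l,s,_=cv2.connectedComponentsWithStats(m)
    for i in range(1,n):
        if s[i,4]<25: continue
        P=W[l==i]; zt=np.percentile(P[:,2],90); T=P[P[:,2]>zt-.004]
        (cx,cy),r=cv2.minEnclosingCircle((T[:,:2]*1000).astype(np.float32))
        yield cx/1000,cy/1000,r/1000,zt,len(T)
def rect(P): 
    (c,s,a)=cv2.minAreaRect((P[:,:2]*1000).astype(np.float32)); return np.round(c,1),np.round(s,1),round(a,2)
E
python3 - <<'E'
from h import *
for c in("top","side"):
    f=np.load(c+"0.npz");p,d=f["p"],f["d"];W=cloud(c,p,d)
    for k in sorted(caps(c,p,d),key=lambda k:-k[1]):print(c,"cap",np.round(k,4))
    x,y,z=np.moveaxis(W,-1,0);g=p.min(-1)
    for n,zz,x0,x1 in(("rack rim",(.013,.024),.22,.42),("rackall",(.002,.024),.22,.42),("seats",(.054,.066),.38,.62),("block",(.034,.046),.38,.62)):
        m=(z>zz[0])&(z<zz[1])&(x>x0)&(x<x1)&(y>-.15)&(y<.35)&(g>60)&(d>0)
        if n!="seats" and 'rack' in n: m&=g>120
        m=cv2.morphologyEx(m.astype(np.uint8),cv2.MORPH_CLOSE,np.ones((3,3)))
        k,l,s,_=cv2.connectedComponentsWithStats(m);i=1+s[1:,4].argmax();P=W[(l==i)&(d>0)]
        print(c,n,rect(P),len(P),np.round(np.median(P[:,2]),4))
E
```

```text
top cap [6.412e-01 2.279e-01 2.180e-02 1.058e-01 3.150e+02]
top cap [6.405e-01 1.552e-01 1.300e-02 1.245e-01 1.250e+02]
top cap [6.407e-01 8.340e-02 1.210e-02 1.394e-01 1.120e+02]
top cap [6.410e-01 1.210e-02 1.600e-02 1.445e-01 1.980e+02]Traceback (most recent call last):
  File "<stdin>", line 10, in <module>
ValueError: attempt to get argmax of an empty sequence
```

Run:
```python
from h import *
for c in("top","side"):
    f=np.load(c+"0.npz");p,d=f["p"],f["d"];W=cloud(c,p,d)
    for k in sorted(caps(c,p,d),key=lambda k:-k[1]):print(c,"cap",np.round(k,4))
    x,y,z=np.moveaxis(W,-1,0);g=p.min(-1)
    for n,zz,x0,x1,t in(("rackall",(.001,.026),.35,.56,110),("floors",(.001,.011),.35,.56,110),("seats",(.055,.066),.55,.75,70),("block",(.034,.066),.55,.75,70)):
        m=((z>zz[0])&(z<zz[1])&(x>x0)&(x<x1)&(y>-.1)&(y<.35)&(g>t)&(d>0)).astype(np.uint8)
        if n!="floors": m=cv2.morphologyEx(m,cv2.MORPH_CLOSE,np.ones((3,3)))
        k,l,s,_=cv2.connectedComponentsWithStats(m)
        for i in range(1,k):
            if s[i,4]>100:
                P=W[(l==i)&(d>0)];print(c,n,rect(P),len(P),np.round(np.median(P,0),4))
```

```text
top cap [6.412e-01 2.279e-01 2.180e-02 1.058e-01 3.150e+02]
top cap [6.405e-01 1.552e-01 1.300e-02 1.245e-01 1.250e+02]
top cap [6.407e-01 8.340e-02 1.210e-02 1.394e-01 1.120e+02]
top cap [6.410e-01 1.210e-02 1.600e-02 1.445e-01 1.980e+02]
top rackall (array([477.8,  83.8]), array([301.3,  81.2]), 81.8) 4785 [0.4776 0.0801 0.0065]
top floors (array([494.2, 190.2]), array([66.4, 68.1]), 81.89) 910 [0.4938 0.1903 0.0062]
top floors (array([483.9, 118.2]), array([67. , 68.2]), 81.73) 934 [0.4837 0.1178 0.0063]
top floors (array([473.6,  46.5]), array([67.7, 68.1]), 81.78) 959 [0.4735 0.0463 0.006 ]
top floors (array([463.1, -25.3]), array([68.1, 68. ]), 81.85) 974 [ 0.4631 -0.0251  0.006 ]
top seats (array([643.6, 120.9]), array([ 72.2, 284.6]), 0.14) 2485 [0.631  0.1132 0.0599]
top block (array([642. , 119.7]), array([100.7, 298.2]), 0.19) 4363 [0.6241 0.1123 0.0562]
side cap [6.401e-01 2.250e-01 2.230e-02 1.041e-01 1.890e+02]
side cap [6.400e-01 1.527e-01 1.430e-02 1.230e-01 9.500e+01]
side cap [6.412e-01 8.150e-02 1.350e-02 1.378e-01 8.800e+01]
side cap [6.405e-01 1.010e-02 1.790e-02 1.429e-01 1.730e+02]
side rackall (array([484.4,  91.7]), array([322.9,  89.1]), 82.02) 5396 [0.4763 0.0583 0.0066]
side floors (array([497.8, 192.6]), array([61.1, 63.8]), 81.15) 617 [0.4982 0.1959 0.0058]
side floors (array([441.9,  74.9]), array([ 73.8, 302.8]), 6.35) 449 [ 0.4432 -0.0269  0.0061]
side floors (array([488. , 121.8]), array([59. , 64.1]), 83.21) 727 [0.4874 0.1235 0.0059]
side floors (array([476.6,  49.8]), array([60.6, 64.7]), 82.28) 871 [0.4768 0.0512 0.0058]
side floors (array([466.5, -22.6]), array([62.9, 63.9]), 81.98) 1028 [ 0.4665 -0.0216  0.0057]
side seats (array([640.9, 118.2]), array([ 70.9, 286.5]), 0.31) 1817 [0.624  0.071  0.0593]
side block (array([637.2, 118.2]), array([100.3, 302.8]), 1.87) 3697 [0.61   0.0706 0.0535]
```

Cap heights (104, 123, 138 and 143 mm), the seat row and the 68 mm compartments all match the text in both views. I'll turn the tool so the fingers close along world x, then go above the jar.

```bash
python3 -m pendant '[[0.07,0,0,0,7],[0.07,0,0,0,7],[0.07,0,0,0,7],[0.07,0,0,0,7],[0.07,0,0,0,7],[0.07,0,0,0,7],[0.07,0,0,0,7],[0.07,0,0,0,7],[0.07,0,0,0,7],[0.07,0,0,0,7],[0.07,0,0,0,6],[0.07,0,0,0,0]]' 40
python3 -m pendant '[[0.07,-0.024,0.0265,0,0],[0.07,-0.024,0.0265,0,0],[0.07,-0.024,0.0265,0,0],[0.07,-0.024,0.0265,0,0],[0.07,-0.024,0.0265,0,0],[0.07,-0.024,0.0265,0,0],[0.07,-0.024,0.0265,0,0],[0.07,-0.024,0.0265,0,0],[0.07,-0.024,0.0265,0,0]]'
python3 -m pendant '[[0.07,-0.024,0.0265,0,0],[0.07,-0.024,0.0265,0,0],[0.07,-0.024,0.0265,0,0],[0.07,-0.024,0.0265,0,0],[0.07,-0.024,0.0265,0,0],[0.07,-0.024,0.0265,0,0],[0.07,-0.024,0.0265,0,0],[0.07,-0.024,0.0265,0,0],[0.07,-0.022,0.0265,0,0],[0.07,0,0,0,0],[0.07,0,0,0,0]]'
```

```text
t: 1.8
eef_pos: [0.1627, 0.6551, 0.4047]
tool_rot: [0.0, 0.708, 0.706, 0.0]
contact_force: [0.3, 0.0, -0.6]
gripper_width: 0.819
grasp_force: 0.0
t: 2.55
eef_pos: [0.4026, 0.4378, 0.405]
tool_rot: [-0.0, 0.705, 0.709, 0.0]
contact_force: [0.5, 0.1, -0.6]
gripper_width: 0.824
grasp_force: 0.0
t: 3.47
eef_pos: [0.6416, 0.2226, 0.4047]
tool_rot: [0.001, 0.708, 0.707, -0.0]
contact_force: [-1.1, 0.7, -1.0]
gripper_width: 0.823
grasp_force: 0.0
```

```bash
python3 -m pendant '[[0.07,0.0035,0,0.01,0],[0.07,0,0,0.02,0],[0.07,0,0,0.02,0],[0.07,0,0,0.02,0],[0.07,0,0,0.02,0],[0.07,0,0,0.02,0],[0.07,0,0,0.02,0],[0.07,0,0,0.015,0],[0.07,0,0,0.01,0],[0.07,0,0,0,0]]'
python3 - <<'E'
from h import *
p,d=bot.read_camera("side");cv2.imwrite("pics/s1.png",cv2.resize(p[60:280,80:360],None,fx=2.5,fy=2.5))
E
```

```text
t: 4.3
eef_pos: [0.6381, 0.2305, 0.2467]
tool_rot: [-0.001, 0.706, 0.709, -0.002]
contact_force: [-0.6, -0.2, -0.6]
gripper_width: 0.82
grasp_force: 0.0
```

View pics/s1.png

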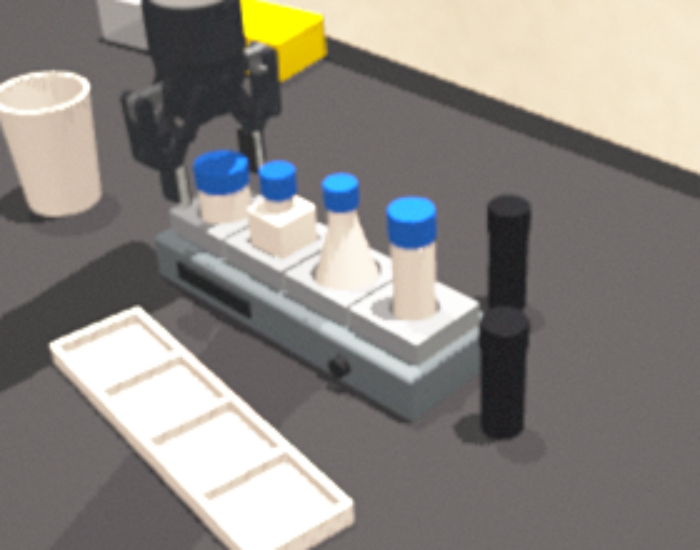

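The fingers straddle the jar cap (crop 222,172) in x, with the tips just above the seat. I'll correct y by -3 mm and close.

```bash
python3 -m pendant '[[0.07,-0.003,0.002,0,0],[0.07,0,0,0,0],[0.03,0,0,0,0],[0.03,0,0,0,0],[0.03,0,0,0,0],[0.03,0,0,0,0],[0.03,0,0,0,0],[0.03,0,0,0,0],[0.03,0,0,0,0]]' 40
python3 -m pendant '[[0.03,0,0,-0.005,0],[0.03,0,0,-0.01,0],[0.03,0,0,-0.015,0],[0.03,0,0,-0.02,0],[0.03,0,0,-0.02,0],[0.03,0,0,-0.01,0],[0.03,0,0,0,0]]'
python3 - <<'E'
from h import *
for i in range(3): p,d=bot.read_camera("side");print(np.round(bot.get_obs()["eef_pos"],4))
cv2.imwrite("pics/s2.png",cv2.resize(p[60:280,80:360],None,fx=2.5,fy=2.5))
for k in caps("side",p,d):print(np.round(k,4))
E
```

```text
t: 5.1
eef_pos: [0.6426, 0.2259, 0.2509]
tool_rot: [0.0, 0.707, 0.707, 0.001]
contact_force: [-1.8, -0.7, 6.3]
gripper_width: 0.503
grasp_force: 40.9
t: 5.68
eef_pos: [0.6431, 0.2258, 0.3329]
tool_rot: [0.001, 0.707, 0.707, 0.002]
contact_force: [0.2, 0.7, -1.0]
gripper_width: 0.501
grasp_force: 40.7
[0.6424 0.2259 0.331 ]
[0.6419 0.2259 0.3295]
[0.6417 0.2258 0.3287]
[6.390e-01 2.249e-01 2.330e-02 1.826e-01 1.520e+02]
[6.401e-01 1.539e-01 1.440e-02 1.227e-01 8.800e+01]
[6.402e-01 8.120e-02 1.290e-02 1.377e-01 8.900e+01]
[6.416e-01 9.200e-03 1.770e-02 1.429e-01 1.690e+02]
```

View pics/s2.png

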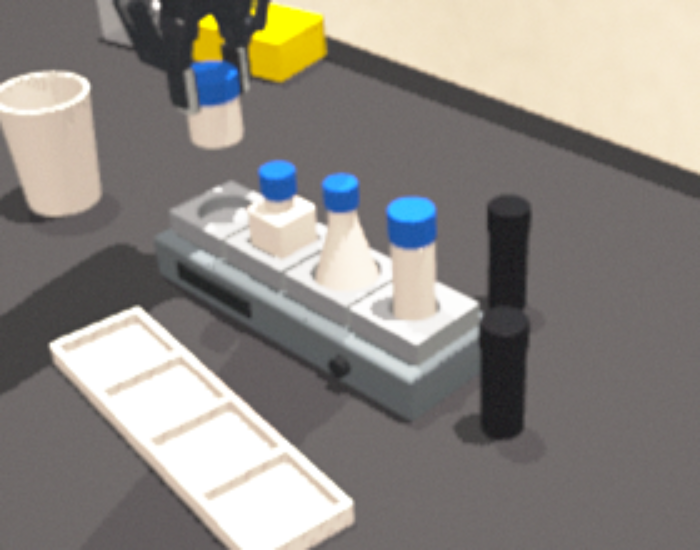

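The jar is held upright and lifted, and its seat is empty. Carrying it out in x first, then along y to the right-end compartment.

```bash
python3 -m pendant '[[0.03,0,-0.008,0,0],[0.03,0,-0.016,0,0],[0.03,0,-0.022,0,0],[0.03,0,-0.022,0,0],[0.03,0,-0.022,0,0],[0.03,0,-0.022,0,0],[0.03,0,-0.022,0,0],[0.03,0,-0.022,0,0],[0.03,0,-0.014,0,0],[0.03,0,-0.008,0,0],[0.03,0,0,0,0]]'
python3 -m pendant '[[0.03,-0.01,0,0,0],[0.03,-0.02,0,0,0],[0.03,-0.028,0,0,0],[0.03,-0.028,0,0,0],[0.03,-0.028,0,0,0],[0.03,-0.028,0,0,0],[0.03,-0.028,0,0,0],[0.03,-0.028,0,0,0],[0.03,-0.028,0,0,0],[0.03,-0.016,0,0,0],[0.03,-0.009,0,0,0],[0.03,0,0,0,0]]'
python3 -m pendant '[[0.03,0,0,0,0],[0.03,0,0,0,0],[0.03,0,0,0,0]]'
```

```text
t: 6.75
eef_pos: [0.4622, 0.2257, 0.3289]
tool_rot: [-0.001, 0.706, 0.708, -0.001]
contact_force: [-0.8, 0.1, 0.2]
gripper_width: 0.503
grasp_force: 40.8
t: 7.75
eef_pos: [0.4646, -0.0281, 0.3298]
tool_rot: [0.001, 0.709, 0.706, -0.0]
contact_force: [0.8, 0.5, 0.1]
gripper_width: 0.503
grasp_force: 40.8
t: 8.0
eef_pos: [0.4645, -0.024, 0.3296]
tool_rot: [-0.0, 0.706, 0.708, 0.0]
contact_force: [0.4, -0.3, -0.8]
gripper_width: 0.501
grasp_force: 40.8
```

```bash
python3 -m pendant '[[0.03,0,0,0.01,0],[0.03,0,0,0.02,0],[0.03,0,0,0.02,0],[0.03,0,0,0.02,0],[0.03,0,0,0.02,0],[0.03,0,0,0.012,0],[0.03,0,0,0.007,0],[0.03,0,0,0.004,0],[0.03,0,0,0.002,0],[0.03,0,0,0,0],[0.03,0,0,0,0]]'
python3 - <<'E'
from h import *
p,d=bot.read_camera("side");cv2.imwrite("pics/s3.png",cv2.resize(p[60:300,80:360],None,fx=2.5,fy=2.5))
for k in caps("side",p,d):print(np.round(k,4))
for i in range(2): bot.read_camera("side");o=bot.get_obs();print(np.round(o["eef_pos"],4),o["contact_force"])
E
```

```text
t: 8.92
eef_pos: [0.4646, -0.0252, 0.2152]
tool_rot: [0.0, 0.707, 0.707, 0.0]
contact_force: [0.1, -0.5, -1.1]
gripper_width: 0.503
grasp_force: 40.8
[6.398e-01 8.070e-02 1.370e-02 1.377e-01 9.500e+01]
[6.405e-01 9.200e-03 1.720e-02 1.427e-01 1.670e+02]
[ 4.631e-01 -2.690e-02  2.460e-02  6.890e-02  3.260e+02]
[ 0.4646 -0.0252  0.2153] [ 0.31487095  0.33192809 -1.05344666]
[ 0.4646 -0.0252  0.2153] [-0.60763831  0.75900135 -0.55359648]
```

View pics/s3.png

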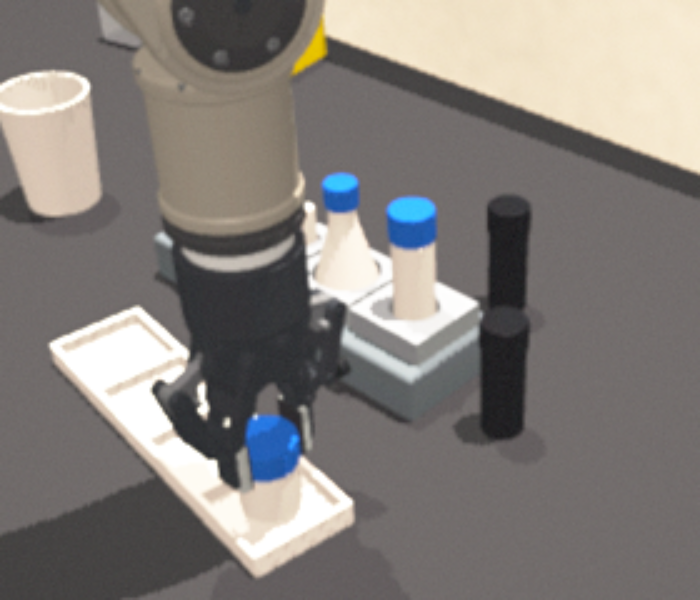

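The jar is inside the right-end compartment (crop 270,480), about 7 mm above the floor. Lowering slowly.

```bash
python3 -m pendant '[[0.03,0,0,0.002,0],[0.03,0,0,0.002,0],[0.03,0,0,0.001,0],[0.03,0,0,0.001,0],[0.03,0,0,0,0],[0.03,0,0,0,0]]'
python3 -m pendant '[[0.03,0,0,0.001,0],[0.03,0,0,0,0],[0.03,0,0,0,0]]'
```

```text
t: 9.57
eef_pos: [0.4642, -0.0253, 0.2088]
tool_rot: [-0.0, 0.707, 0.707, 0.0]
contact_force: [-0.9, -0.5, 3.0]
gripper_width: 0.499
grasp_force: 41.0
t: 9.82
eef_pos: [0.4643, -0.0255, 0.2086]
tool_rot: [-0.0, 0.707, 0.707, 0.0]
contact_force: [-5.7, 0.4, 18.8]
gripper_width: 0.498
grasp_force: 42.6
```

Contact is felt; release, rise and go above the square bottle.

```bash
python3 -m pendant '[[0.05,0,0,-0.001,0],[0.06,0,0,0,0],[0.07,0,0,0,0],[0.07,0,0,0,0],[0.07,0,0,-0.005,0],[0.07,0,0,-0.015,0],[0.07,0,0,-0.03,0],[0.07,0,0,-0.03,0],[0.07,0,0,-0.03,0],[0.07,0,0,-0.03,0],[0.07,0,0,-0.03,0],[0.07,0,0,0,0]]'
python3 -m pendant '[[0.06,0.01,0.01,0,0],[0.06,0.02,0.02,0,0],[0.06,0.022,0.022,0,0],[0.06,0.022,0.022,0,0],[0.06,0.022,0.022,0,0],[0.06,0.022,0.022,0,0],[0.06,0.022,0.022,0,0],[0.06,0.022,0.022,0,0],[0.06,0.012,0.01,0,0],[0.06,0.006,0.004,0,0],[0.06,0,0,0,0]]'
python3 - <<'E'
from h import *
for i in range(4): p,d=bot.read_camera("side")
o=bot.get_obs();print(np.round(o["eef_pos"],4),o["contact_force"])
for k in caps("side",p,d):print(np.round(k,4))
p,d=bot.read_camera("top")
for k in caps("top",p,d):print(np.round(k,4))
E
```

```text
t: 10.82
eef_pos: [0.4659, -0.026, 0.3838]
tool_rot: [0.002, 0.707, 0.707, 0.004]
contact_force: [1.5, 0.1, 0.2]
gripper_width: 0.818
grasp_force: 0.0
t: 11.73
eef_pos: [0.6405, 0.1572, 0.3764]
tool_rot: [-0.001, 0.706, 0.708, -0.001]
contact_force: [-0.2, -0.2, 0.0]
gripper_width: 0.696
grasp_force: 0.0
[0.6396 0.1533 0.3784] [-0.12208991  0.0603694   1.00081174]
[6.390e-01 1.523e-01 1.410e-02 1.231e-01 8.700e+01]
[6.409e-01 8.160e-02 1.340e-02 1.378e-01 8.800e+01]
[6.417e-01 8.700e-03 1.780e-02 1.428e-01 1.670e+02]
[ 4.634e-01 -2.530e-02  2.240e-02  6.240e-02  3.880e+02]
[6.401e-01 1.180e-02 1.570e-02 1.443e-01 1.970e+02]
[6.399e-01 8.280e-02 1.190e-02 1.394e-01 1.070e+02]
[6.404e-01 1.552e-01 1.300e-02 1.246e-01 1.260e+02]
[ 4.631e-01 -2.290e-02  1.930e-02  6.360e-02  2.740e+02]
```

Jar is set at (0.463,-0.025), cap top at 62.4 mm as expected. Picking up the square bottle.

```bash
python3 -m pendant '[[0.06,0.001,0,0.01,0],[0.06,0,0,0.02,0],[0.06,0,0,0.02,0],[0.06,0,0,0.02,0],[0.06,0,0,0.02,0],[0.06,0,0,0.012,0],[0.06,0,0,0.007,0],[0.06,0,0,0,0],[0.06,0,0,0,0]]'
python3 -m pendant '[[0.015,0,0,0,0],[0.015,0,0,0,0],[0.015,0,0,0,0],[0.015,0,0,0,0],[0.015,0,0,0,0],[0.015,0,0,0,0],[0.015,0,0,0,0],[0.015,0,0,0,0]]' 40
python3 -m pendant '[[0.015,0,0,-0.005,0],[0.015,0,0,-0.01,0],[0.015,0,0,-0.015,0],[0.015,0,0,-0.02,0],[0.015,0,0,-0.02,0],[0.015,0,0,-0.01,0],[0.015,0,0,0,0],[0.015,0,0,0,0],[0.015,0,0,0,0]]'
python3 - <<'E'
from h import *
p,d=bot.read_camera("side");print(np.round(bot.get_obs()["eef_pos"],4))
cv2.imwrite("pics/s4.png",cv2.resize(p[60:280,80:360],None,fx=2.5,fy=2.5))
for k in caps("side",p,d):print(np.round(k,4))
E
```

```text
t: 12.73
eef_pos: [0.6404, 0.1556, 0.2701]
tool_rot: [0.0, 0.707, 0.707, 0.0]
contact_force: [0.1, -0.1, 0.4]
gripper_width: 0.701
grasp_force: 0.0
t: 13.4
eef_pos: [0.6407, 0.1558, 0.2709]
tool_rot: [0.0, 0.707, 0.707, 0.001]
contact_force: [-0.4, 0.4, 6.8]
gripper_width: 0.315
grasp_force: 39.4
t: 14.15
eef_pos: [0.6396, 0.1559, 0.3485]
tool_rot: [-0.001, 0.707, 0.707, -0.001]
contact_force: [0.7, 0.6, -1.0]
gripper_width: 0.313
grasp_force: 39.7
[0.6396 0.1559 0.3482]
[6.389e-01 1.485e-01 1.530e-02 2.001e-01 6.400e+01]
[6.391e-01 8.130e-02 1.340e-02 1.378e-01 9.000e+01]
[6.403e-01 9.600e-03 1.710e-02 1.428e-01 1.690e+02]
[ 4.636e-01 -2.640e-02  2.200e-02  6.240e-02  3.860e+02]
```

View pics/s4.png

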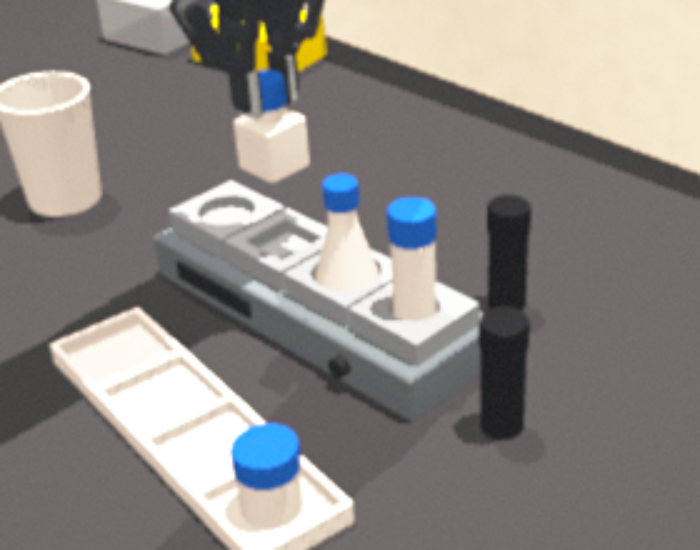

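The square bottle hangs upright (crop 270,120) and the jar stands in the right compartment (crop 266,480). Carrying the square to the third compartment.

```bash
python3 -m pendant '[[0.015,0,-0.008,0,0],[0.015,0,-0.016,0,0],[0.015,0,-0.022,0,0],[0.015,0,-0.022,0,0],[0.015,0,-0.022,0,0],[0.015,0,-0.022,0,0],[0.015,0,-0.022,0,0],[0.015,0,-0.016,0,0],[0.015,0,-0.01,0,0],[0.015,0,-0.006,0,0],[0.015,0,0,0,0]]'
python3 -m pendant '[[0.015,-0.008,0,0,0],[0.015,-0.016,0,0,0],[0.015,-0.022,0,0,0],[0.015,-0.022,0,0,0],[0.015,-0.018,0,0,0],[0.015,-0.014,0,0,0],[0.015,-0.009,0,0,0],[0.015,0,0,0,0],[0.015,0,0,0,0],[0.015,0,0,0,0]]'
python3 -m pendant '[[0.015,0,0,0.01,0],[0.015,0,0,0.02,0],[0.015,0,0,0.02,0],[0.015,0,0,0.02,0],[0.015,0,0,0.02,0],[0.015,0,0,0.012,0],[0.015,0,0,0.007,0],[0.015,0,0,0.004,0],[0.015,0,0,0,0],[0.015,0,0,0,0],[0.015,0,0,0,0]]'
python3 - <<'E'
from h import *
p,d=bot.read_camera("side");print(np.round(bot.get_obs()["eef_pos"],4))
for k in caps("side",p,d):print(np.round(k,4))
E
```

```text
t: 15.12
eef_pos: [0.4732, 0.1557, 0.3495]
tool_rot: [-0.0, 0.707, 0.708, -0.0]
contact_force: [-0.7, 0.1, -1.6]
gripper_width: 0.314
grasp_force: 39.7
t: 15.95
eef_pos: [0.4746, 0.0475, 0.3497]
tool_rot: [0.0, 0.707, 0.708, 0.0]
contact_force: [-0.5, 0.0, -0.9]
gripper_width: 0.309
grasp_force: 39.7
t: 16.87
eef_pos: [0.4746, 0.0469, 0.2373]
tool_rot: [0.0, 0.707, 0.707, 0.001]
contact_force: [1.2, -0.2, -1.2]
gripper_width: 0.309
grasp_force: 39.7
[0.4746 0.0468 0.2374]
[6.409e-01 8.080e-02 1.390e-02 1.380e-01 8.700e+01]
[6.413e-01 9.500e-03 1.800e-02 1.428e-01 1.720e+02]
[4.731e-01 4.280e-02 1.530e-02 8.970e-02 1.170e+02]
[ 4.642e-01 -2.630e-02  2.280e-02  6.250e-02  3.970e+02]
```

Cap top is at 89.7 mm and needs to be 81, so about 8.5 mm to go.

```bash
python3 -m pendant '[[0.015,0,0,0.002,0],[0.015,0,0,0.002,0],[0.015,0,0,0.0015,0],[0.015,0,0,0.001,0],[0.015,0,0,0.001,0],[0.015,0,0,0,0],[0.015,0,0,0,0]]'
python3 -m pendant '[[0.015,0,0,0.001,0],[0.015,0,0,0,0],[0.015,0,0,0,0]]'
```

```text
t: 17.5
eef_pos: [0.4742, 0.0467, 0.2291]
tool_rot: [-0.0, 0.707, 0.707, -0.0]
contact_force: [-0.4, 0.2, -1.5]
gripper_width: 0.311
grasp_force: 39.7
t: 17.75
eef_pos: [0.4745, 0.0466, 0.2288]
tool_rot: [-0.0, 0.707, 0.707, 0.0]
contact_force: [-2.3, -0.7, 7.6]
gripper_width: 0.313
grasp_force: 40.5
```

```bash
python3 -m pendant '[[0.03,0,0,-0.0005,0],[0.045,0,0,0,0],[0.06,0,0,0,0],[0.06,0,0,0,0],[0.06,0,0,-0.005,0],[0.06,0,0,-0.015,0],[0.06,0,0,-0.03,0],[0.06,0,0,-0.03,0],[0.06,0,0,-0.03,0],[0.06,0,0,-0.03,0],[0.06,0,0,-0.02,0],[0.06,0,0,0,0]]'
python3 -m pendant '[[0.06,0.003,0.01,0,0],[0.06,0.005,0.02,0,0],[0.06,0.005,0.022,0,0],[0.06,0.005,0.022,0,0],[0.06,0.005,0.022,0,0],[0.06,0.005,0.022,0,0],[0.06,0.0045,0.022,0,0],[0.06,0.003,0.016,0,0],[0.06,0,0.007,0,0],[0.06,0,0.003,0,0],[0.06,0,0,0,0]]'
python3 - <<'E'
from h import *
for i in range(4): p,d=bot.read_camera("side")
o=bot.get_obs();print(np.round(o["eef_pos"],4),o["contact_force"])
for k in caps("side",p,d):print(np.round(k,4))
p,d=bot.read_camera("top")
for k in caps("top",p,d):print(np.round(k,4))
E
```

```text
t: 18.75
eef_pos: [0.4756, 0.0464, 0.393]
tool_rot: [0.001, 0.707, 0.707, 0.004]
contact_force: [0.7, 0.5, -0.2]
gripper_width: 0.704
grasp_force: 0.0
t: 19.67
eef_pos: [0.6403, 0.0819, 0.3874]
tool_rot: [-0.0, 0.707, 0.707, -0.001]
contact_force: [0.3, -0.8, 0.0]
gripper_width: 0.702
grasp_force: 0.0
[0.6395 0.082  0.3887] [0.27646663 0.06870904 0.05375367]
[6.390e-01 8.000e-02 1.300e-02 1.377e-01 8.800e+01]
[6.411e-01 9.000e-03 1.750e-02 1.430e-01 1.660e+02]
[4.742e-01 4.480e-02 1.460e-02 8.130e-02 1.450e+02]
[ 4.642e-01 -2.650e-02  2.240e-02  6.240e-02  3.950e+02]
[6.404e-01 1.180e-02 1.570e-02 1.444e-01 1.970e+02]
[6.291e-01 7.910e-02 2.330e-02 1.395e-01 1.110e+02]
[4.744e-01 4.570e-02 1.210e-02 8.240e-02 1.120e+02]
[ 4.635e-01 -2.310e-02  1.960e-02  6.400e-02  2.670e+02]
```

Square is set (cap top 81.3 mm, upright and in place). Now the flask.

```bash
python3 -m pendant '[[0.06,0,0.001,0.01,0],[0.06,0,0,0.02,0],[0.06,0,0,0.02,0],[0.06,0,0,0.02,0],[0.06,0,0,0.018,0],[0.06,0,0,0.011,0],[0.06,0,0,0.005,0],[0.06,0,0,0,0],[0.06,0,0,0,0]]'
python3 -m pendant '[[0.013,0,0,0,0],[0.013,0,0,0,0],[0.013,0,0,0,0],[0.013,0,0,0,0],[0.013,0,0,0,0],[0.013,0,0,0,0],[0.013,0,0,0,0],[0.013,0,0,0,0]]' 40
python3 -m pendant '[[0.013,0,0,-0.005,0],[0.013,0,0,-0.01,0],[0.013,0,0,-0.015,0],[0.013,0,0,-0.02,0],[0.013,0,0,-0.02,0],[0.013,0,0,-0.01,0],[0.013,0,0,0,0],[0.013,0,0,0,0],[0.013,0,0,0,0]]'
python3 - <<'E'
from h import *
p,d=bot.read_camera("side");print(np.round(bot.get_obs()["eef_pos"],4))
cv2.imwrite("pics/s5.png",cv2.resize(p[60:280,80:360],None,fx=2.5,fy=2.5))
for k in caps("side",p,d):print(np.round(k,4))
E
```

```text
t: 20.67
eef_pos: [0.6415, 0.0822, 0.2852]
tool_rot: [0.0, 0.707, 0.707, 0.0]
contact_force: [0.8, 0.8, 1.2]
gripper_width: 0.703
grasp_force: 0.0
t: 21.33
eef_pos: [0.6416, 0.0823, 0.2858]
tool_rot: [0.0, 0.707, 0.707, 0.001]
contact_force: [-0.8, 0.5, 6.4]
gripper_width: 0.288
grasp_force: 39.1
t: 22.08
eef_pos: [0.6407, 0.0825, 0.3636]
tool_rot: [-0.001, 0.707, 0.707, -0.001]
contact_force: [-0.3, -0.4, -0.3]
gripper_width: 0.289
grasp_force: 39.4
[0.6407 0.0825 0.3633]
[6.399e-01 7.620e-02 1.300e-02 2.155e-01 5.200e+01]
[6.400e-01 9.600e-03 1.680e-02 1.428e-01 1.700e+02]
[4.74e-01 4.49e-02 1.48e-02 8.12e-02 1.46e+02]
[ 4.64e-01 -2.61e-02  2.28e-02  6.23e-02  3.95e+02]
```

View pics/s5.png

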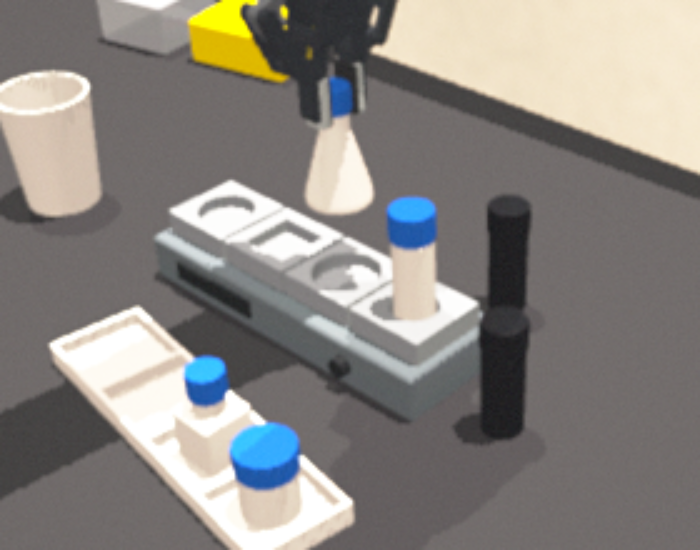

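The flask hangs upright (crop 338,150) and the square and jar stand in the rack. Carrying the flask to the second compartment.

```bash
python3 -m pendant '[[0.013,0.002,-0.008,0,0],[0.013,0.004,-0.016,0,0],[0.013,0.005,-0.022,0,0],[0.013,0.005,-0.022,0,0],[0.013,0.005,-0.022,0,0],[0.013,0.005,-0.022,0,0],[0.013,0.005,-0.02,0,0],[0.013,0.0035,-0.014,0,0],[0.013,0.001,-0.0075,0,0],[0.013,0,-0.003,0,0],[0.013,0,0,0,0],[0.013,0,0,0,0]]'
python3 -m pendant '[[0.013,0,0,0.01,0],[0.013,0,0,0.02,0],[0.013,0,0,0.02,0],[0.013,0,0,0.02,0],[0.013,0,0,0.02,0],[0.013,0,0,0.012,0],[0.013,0,0,0.006,0],[0.013,0,0,0.003,0],[0.013,0,0,0,0],[0.013,0,0,0,0],[0.013,0,0,0,0]]'
python3 - <<'E'
from h import *
p,d=bot.read_camera("side");print(np.round(bot.get_obs()["eef_pos"],4))
for k in caps("side",p,d):print(np.round(k,4))
E
```

```text
t: 23.13
eef_pos: [0.4852, 0.1175, 0.3648]
tool_rot: [0.0, 0.707, 0.707, 0.0]
contact_force: [0.9, 0.4, -1.5]
gripper_width: 0.286
grasp_force: 39.4
t: 24.05
eef_pos: [0.4852, 0.1178, 0.2544]
tool_rot: [0.0, 0.707, 0.707, 0.001]
contact_force: [-0.0, 0.1, -1.0]
gripper_width: 0.292
grasp_force: 39.5
[0.4851 0.1178 0.2544]
[6.416e-01 9.700e-03 1.730e-02 1.428e-01 1.700e+02]
[4.824e-01 1.158e-01 1.630e-02 1.068e-01 8.600e+01]
[4.74e-01 4.37e-02 1.36e-02 8.12e-02 1.43e+02]
[ 4.643e-01 -2.620e-02  2.280e-02  6.250e-02  3.990e+02]
```

```bash
python3 -m pendant '[[0.013,0,0,0.003,0],[0.013,0,0,0.002,0],[0.013,0,0,0.0015,0],[0.013,0,0,0.001,0],[0.013,0,0,0.001,0],[0.013,0,0,0.001,0],[0.013,0,0,0,0],[0.013,0,0,0,0]]'
python3 -m pendant '[[0.013,0,0,0.001,0],[0.013,0,0,0,0],[0.013,0,0,0,0]]'
```

```text
t: 24.77
eef_pos: [0.4847, 0.1177, 0.2441]
tool_rot: [-0.0, 0.707, 0.707, -0.0]
contact_force: [-0.5, -0.2, -1.0]
gripper_width: 0.288
grasp_force: 39.5
t: 25.02
eef_pos: [0.4849, 0.1177, 0.2437]
tool_rot: [-0.0, 0.707, 0.707, 0.0]
contact_force: [-1.4, -1.1, 5.7]
gripper_width: 0.287
grasp_force: 40.2
```

```bash
python3 -m pendant '[[0.03,0,0,-0.0005,0],[0.045,0,0,0,0],[0.06,0,0,0,0],[0.06,0,0,0,0],[0.06,0,0,-0.005,0],[0.06,0,0,-0.015,0],[0.06,0,0,-0.03,0],[0.06,0,0,-0.03,0],[0.06,0,0,-0.03,0],[0.06,0,0,-0.03,0],[0.06,0,0,-0.01,0],[0.06,0,0,0,0]]'
python3 -m pendant '[[0.06,-0.006,0.01,0,0],[0.06,-0.014,0.02,0,0],[0.06,-0.015,0.022,0,0],[0.06,-0.015,0.022,0,0],[0.06,-0.015,0.022,0,0],[0.06,-0.015,0.022,0,0],[0.06,-0.014,0.018,0,0],[0.06,-0.008,0.011,0,0],[0.06,-0.003,0.007,0,0],[0.06,-0.002,0.002,0,0],[0.06,0,0,0,0]]'
python3 - <<'E'
from h import *
for i in range(4): p,d=bot.read_camera("side")
o=bot.get_obs();print(np.round(o["eef_pos"],4),o["contact_force"])
for k in caps("side",p,d):print(np.round(k,4))
p,d=bot.read_camera("top")
for k in caps("top",p,d):print(np.round(k,4))
E
```

```text
t: 26.02
eef_pos: [0.4856, 0.1177, 0.3965]
tool_rot: [0.001, 0.707, 0.707, 0.003]
contact_force: [1.1, 0.5, 0.6]
gripper_width: 0.701
grasp_force: 0.0
t: 26.93
eef_pos: [0.6406, 0.0109, 0.3925]
tool_rot: [-0.001, 0.707, 0.707, -0.001]
contact_force: [0.1, -0.4, 0.5]
gripper_width: 0.704
grasp_force: 0.0
[0.6402 0.0117 0.3936] [ 1.32171471 -0.64941783  0.94497603]
[6.408e-01 9.600e-03 1.690e-02 1.428e-01 1.690e+02]
[4.831e-01 1.164e-01 1.280e-02 9.600e-02 1.050e+02]
[4.745e-01 4.290e-02 1.410e-02 8.130e-02 1.410e+02]
[ 4.639e-01 -2.640e-02  2.240e-02  6.240e-02  4.030e+02]
[ 6.072e-01 -2.300e-03  6.200e-03  2.776e-01  1.200e+01]
[4.743e-01 4.610e-02 1.230e-02 8.260e-02 1.170e+02]
[ 4.631e-01 -2.290e-02  1.930e-02  6.360e-02  2.790e+02]
```

Flask is set (cap top 96.0 mm). Now the tall bottle.

```bash
python3 -m pendant '[[0.06,-0.001,0.001,0.01,0],[0.06,0,0,0.02,0],[0.06,0,0,0.02,0],[0.06,0,0,0.02,0],[0.06,0,0,0.02,0],[0.06,0,0,0.0105,0],[0.06,0,0,0.005,0],[0.06,0,0,0,0],[0.06,0,0,0,0]]'
python3 -m pendant '[[0.02,0,0,0,0],[0.02,0,0,0,0],[0.02,0,0,0,0],[0.02,0,0,0,0],[0.02,0,0,0,0],[0.02,0,0,0,0],[0.02,0,0,0,0],[0.02,0,0,0,0]]' 40
python3 -m pendant '[[0.02,0,0,-0.005,0],[0.02,0,0,-0.01,0],[0.02,0,0,-0.015,0],[0.02,0,0,-0.02,0],[0.02,0,0,-0.02,0],[0.02,0,0,-0.01,0],[0.02,0,0,0,0],[0.02,0,0,0,0],[0.02,0,0,0,0]]'
python3 - <<'E'
from h import *
p,d=bot.read_camera("side");print(np.round(bot.get_obs()["eef_pos"],4))
cv2.imwrite("pics/s6.png",cv2.resize(p[40:280,80:360],None,fx=2.4,fy=2.4))
for k in caps("side",p,d):print(np.round(k,4))
E
```

```text
t: 27.93
eef_pos: [0.6421, 0.0097, 0.2888]
tool_rot: [0.0, 0.707, 0.707, 0.0]
contact_force: [0.9, -0.0, 0.9]
gripper_width: 0.704
grasp_force: 0.0
t: 28.6
eef_pos: [0.6422, 0.0097, 0.2894]
tool_rot: [0.0, 0.707, 0.707, 0.001]
contact_force: [-1.8, 0.0, 6.3]
gripper_width: 0.383
grasp_force: 39.5
t: 29.35
eef_pos: [0.6413, 0.0101, 0.3671]
tool_rot: [-0.001, 0.707, 0.707, -0.001]
contact_force: [-0.1, 0.5, -0.6]
gripper_width: 0.386
grasp_force: 39.8
[0.6413 0.01   0.3669]
[6.374e-01 5.400e-03 2.160e-02 2.204e-01 1.070e+02]
[4.833e-01 1.166e-01 1.330e-02 9.600e-02 1.070e+02]
[4.746e-01 4.330e-02 1.460e-02 8.110e-02 1.450e+02]
[ 4.64e-01 -2.52e-02  2.23e-02  6.23e-02  4.03e+02]
```

View pics/s6.png

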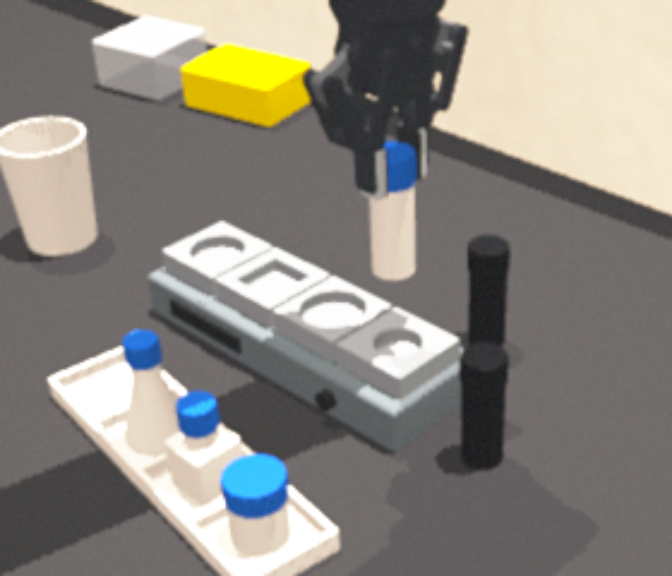

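The tall bottle hangs upright (crop 395,210) and three vessels stand in the rack, with the left compartment free. Going along y over the empty block, then in x to the left compartment.

```bash
python3 -m pendant '[[0.02,0.008,0,0,0],[0.02,0.016,0,0,0],[0.02,0.022,0,0,0],[0.02,0.022,0,0,0],[0.02,0.022,0,0,0],[0.02,0.022,0,0,0],[0.02,0.022,0,0,0],[0.02,0.022,0,0,0],[0.02,0.014,0,0,0],[0.02,0.007,0,0,0],[0.02,0.003,0,0,0],[0.02,0,0,0,0]]'
python3 -m pendant '[[0.02,0,-0.008,0,0],[0.02,0,-0.016,0,0],[0.02,0,-0.022,0,0],[0.02,0,-0.022,0,0],[0.02,0,-0.022,0,0],[0.02,0,-0.022,0,0],[0.02,0,-0.016,0,0],[0.02,0,-0.01,0,0],[0.02,0,-0.006,0,0],[0.02,0,-0.003,0,0],[0.02,0,0,0,0],[0.02,0,0,0,0]]'
python3 -m pendant '[[0.02,0,0,0.01,0],[0.02,0,0,0.02,0],[0.02,0,0,0.02,0],[0.02,0,0,0.02,0],[0.02,0,0,0.02,0],[0.02,0,0,0.012,0],[0.02,0,0,0.006,0],[0.02,0,0,0.002,0],[0.02,0,0,0,0],[0.02,0,0,0,0],[0.02,0,0,0,0]]'
python3 - <<'E'
from h import *
p,d=bot.read_camera("side");print(np.round(bot.get_obs()["eef_pos"],4))
for k in caps("side",p,d):print(np.round(k,4))
E
```

```text
t: 30.4
eef_pos: [0.6416, 0.1898, 0.3678]
tool_rot: [0.0, 0.707, 0.707, -0.0]
contact_force: [-0.1, -1.1, -1.1]
gripper_width: 0.384
grasp_force: 39.8
t: 31.4
eef_pos: [0.4953, 0.1896, 0.3684]
tool_rot: [0.0, 0.707, 0.707, 0.0]
contact_force: [0.1, 0.5, -0.6]
gripper_width: 0.386
grasp_force: 39.9
t: 32.32
eef_pos: [0.4952, 0.1899, 0.2591]
tool_rot: [0.0, 0.707, 0.707, 0.001]
contact_force: [0.5, -0.7, -1.3]
gripper_width: 0.384
grasp_force: 39.9
[0.4951 0.1899 0.2591]
[4.931e-01 1.880e-01 1.850e-02 1.128e-01 1.310e+02]
[4.839e-01 1.171e-01 1.310e-02 9.630e-02 1.110e+02]
[4.739e-01 4.380e-02 1.380e-02 8.130e-02 1.400e+02]
[ 4.639e-01 -2.680e-02  2.230e-02  6.250e-02  3.970e+02]
```

11.5 mm to go.

```bash
python3 -m pendant '[[0.02,0,0,0.003,0],[0.02,0,0,0.002,0],[0.02,0,0,0.002,0],[0.02,0,0,0.001,0],[0.02,0,0,0.001,0],[0.02,0,0,0.001,0],[0.02,0,0,0.0005,0],[0.02,0,0,0,0],[0.02,0,0,0,0]]'
python3 -m pendant '[[0.02,0,0,0.001,0],[0.02,0,0,0,0],[0.02,0,0,0,0]]'
```

```text
t: 33.12
eef_pos: [0.4947, 0.1897, 0.2477]
tool_rot: [-0.0, 0.707, 0.707, -0.0]
contact_force: [-0.1, -0.2, -1.7]
gripper_width: 0.383
grasp_force: 39.9
t: 33.37
eef_pos: [0.4949, 0.1897, 0.2474]
tool_rot: [-0.0, 0.707, 0.707, 0.0]
contact_force: [-2.2, -0.1, 7.2]
gripper_width: 0.384
grasp_force: 40.7
```

Contact. Releasing, rising and checking.

```bash
python3 -m pendant '[[0.03,0,0,-0.0005,0],[0.045,0,0,0,0],[0.06,0,0,0,0],[0.06,0,0,0,0],[0.06,0,0,-0.005,0],[0.06,0,0,-0.015,0],[0.06,0,0,-0.03,0],[0.06,0,0,-0.03,0],[0.06,0,0,-0.03,0],[0.06,0,0,-0.02,0],[0.06,0,0,-0.01,0],[0.06,0,0,0,0]]'
python3 -m pendant '[[0.06,0.02,0,0,0],[0.06,0.03,0,0,0],[0.06,0.03,0,0,0],[0.06,0.03,0,0,0],[0.06,0.02,0,0,0],[0.06,0.01,0,0,0],[0.06,0,0,0,0],[0.06,0,0,0,0],[0.06,0,0,0,0]]'
python3 - <<'E'
from h import *
p,d=bot.read_camera("side");cv2.imwrite("pics/s7.png",cv2.resize(p[60:300,80:360],None,fx=2.4,fy=2.4))
for c in("side","top"):
    p,d=bot.read_camera(c)
    for k in caps(c,p,d):print(c,np.round(k,4))
E
```

```text
t: 34.37
eef_pos: [0.4953, 0.1898, 0.3893]
tool_rot: [0.0, 0.707, 0.707, 0.002]
contact_force: [1.0, -0.3, 0.6]
gripper_width: 0.701
grasp_force: 0.0
t: 35.12
eef_pos: [0.495, 0.3276, 0.3867]
tool_rot: [0.0, 0.708, 0.706, -0.001]
contact_force: [0.6, -0.8, -0.3]
gripper_width: 0.706
grasp_force: 0.0
side [4.935e-01 1.893e-01 1.760e-02 1.013e-01 1.600e+02]
side [4.850e-01 1.156e-01 1.410e-02 9.600e-02 1.130e+02]
side [4.742e-01 4.290e-02 1.410e-02 8.120e-02 1.410e+02]
side [ 4.638e-01 -2.560e-02  2.190e-02  6.250e-02  3.930e+02]
top [4.938e-01 1.926e-01 1.710e-02 1.025e-01 2.120e+02]
top [4.840e-01 1.183e-01 1.200e-02 9.750e-02 1.060e+02]
top [4.741e-01 4.560e-02 1.250e-02 8.300e-02 1.150e+02]
top [ 4.634e-01 -2.340e-02  1.980e-02  6.370e-02  2.810e+02]
```

View pics/s7.png

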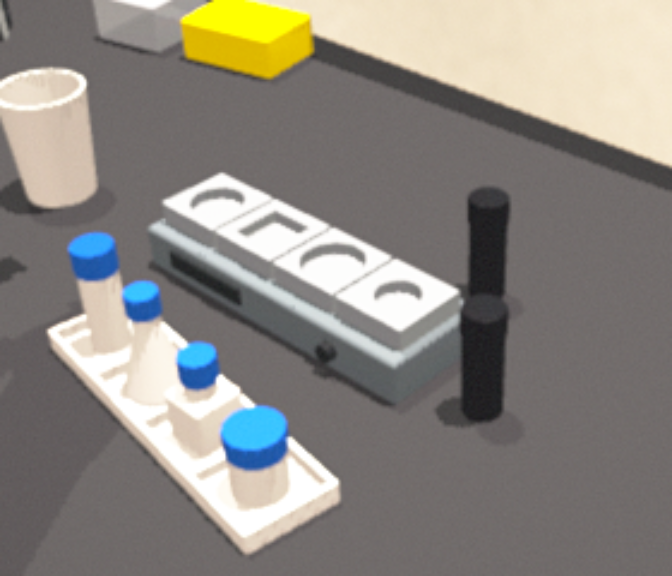

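All four vessels stand upright on their compartment floors, in the order tall, flask, square, jar from the left. They are within about 3 mm of centre, and the arm is clear.

```bash
python3 -c "
from station import bot
print(bot.hand_in())"
```

```text
the job is handed in; nothing more can be done
None
```

All four vessels are in the carrying rack in reverse order (from the left: tall, flask, square, jar), upright and about 3 mm or less off centre, and the job was handed in at about 35 s; the hand-in returned no verdict.

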